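# Focus the bench microscope on the fly

### The job

The fly in the vise is about to be inspected with the digital microscope. Roll the knurled focus wheel at the side of the focusing slide under a fingertip, never gripping it between the fingers, until the white pointer on the carriage has closed up to the red focus mark and lies level with it, then take the hand away. Move the carriage by its wheel only: do not touch the carriage or the microscope, and leave the vise, the thread spool, the resin bottle and the hair stacker where they stand.

Things in the scene. Friction and masses are not known exactly. Their poses are not given: they have to be found in the camera images.
- base: Fixed lower half of a rack-and-pinion slide: black, 56 wide (x), 240 long (y), 47 mm high, on a foot plate 130x270x8 mm. Origin: underside centre, on the bench; z up; y is the way the carriage closes in on the fly. On its +x side: the focus wheel and, ahead of it, a ledge 50 mm high with a dark scale (y -10 to +120, out to x 58 mm).
- wheel: Knurled silver focus wheel, 48 mm diameter, 20 mm wide, upright, axis level along base x. Origin: its centre, 46 mm up, at base (48,-55) mm; its frame turns with it. Rim top 70 mm up, free from above. Rolling the top towards base +y drives the carriage +y, 6 mm per rad (1 mm of rim: 0.25 mm); -y rolls it back. About 1.3 N at the rim turns it; it stays where left; no stop at the mark.
- carriage: Moving upper half: dark grey plate 48 wide, 150 mm long, 55 to 67 mm above the bench, its side 14 mm in from the wheel's inner face, with a post at its front end holding a white tube microscope (34 mm diameter, 106 long, axis 125 mm up). Origin: underside, on the centre line, 100 mm ahead of its rear edge; axes as the base's. Not to be touched.
- pointer (a point): Outer end, mid-width, of the white pointer on top: a white bar 4 mm wide (y) that sticks out sideways from the carriage over the scale's inner part, 58 mm above the bench.
- mark (a point): Inner end, mid-width, of the top of the red focus mark: a red bar 5 mm wide (y) and 16 mm long (x) across the scale's outer part, 54 mm up; axes as the base's. The pointer's end passes 2 mm beside it; it is on the mark when both have the same y along the base. At the start the mark is 20 to 55 mm ahead (+y).
- vise: Fly-tying vise with a purple fly, loose: plate 100 x 75 x 12 mm, stem and black barrel up to 132 mm high. Origin: foot of the stem, on the bench; the jaws point along its +x, the fly is 110 mm from the stem, in front of the microscope. Leave alone.
- spool: White spool of purple thread, 30 mm in diameter, 40 mm high, standing. Origin: centre of its underside. Leave alone.
- resin: White resin bottle with blue label and black cap, 28 mm in diameter, 75 mm high, standing. Origin: centre of its underside. Leave alone.
- stacker: Brass hair stacker (a round tube), 33 mm in diameter, 68 mm high, standing. Origin: centre of its underside. Leave alone.

How it is judged:
By the outcome, as a careful person would: the job done as asked, in the order asked, and still so for the second after the job is handed in, with the robot touching nothing.
It also fails if it takes over 64 s, if anything falls off the work surface, if the arm or the gripper's body presses on something with over 40 N, if the wrist force passes 120 N, or if a joint passes its speed limit or range.

### The arm

A 7-joint arm with a two-finger parallel gripper is mounted at the origin on the work surface. World frame = base frame: x ahead of the robot, y to its left, z up, the work surface at z = 0. Lengths are in m, angles in rad, forces in N, time in s.
With the tool pointing down it reaches from about 0.425 to 0.825 m from the base axis. Payload 3.6 kg.
Tool frame: the origin (TCP) lies between the finger pads; the fingertips stand 11 mm ahead of it and the grasp point (between the pads) lies 8 mm behind it; z points along the fingers, y is the line along which they close (so a half turn about z gives the same grasp; the last joint's range is limited). The gripper opens to 85 mm and grips with 20 to 120 N. Pads are 22 mm wide; open, the fingers measure 114 mm over their backs; the gripper's body (76 mm by 85 mm) begins 54 mm behind the grasp point. The pads swing forward as they close: fully open they stand 13 mm farther back than shut.
Start: joints at [1.258, 0.615, -0.013, 1.423, 0.008, 1.103, -0.04], TCP at [0.184, -0.623, 0.242] pointing down, gripper open.
Joint ranges: [-3.12, 3.12], [-0.3, 2.06], [-1.34, 1.32], [0.26, 2.42], [-1.36, 4.5], [0.01, 1.98], [-2.84, 2.84]. Speed limits (rad/s): [2.79, 2.79, 3.14, 3.14, 3.14, 3.14, 3.14].

### API

Orientations are given as a 3x3 rotation matrix whose columns are the frame's x, y, z axes.
In Python, from cell import robot gives the robot as it stands.
- The arm moves only by the tool servo_tool, never from a script. Its argument "plan" is text: rows parted by semicolons, each of 5 numbers parted by spaces: the shift along the tool's x, y, z normalised to -1 to 1, where 1 is 0.06 m, then the turn about the tool's z normalised to -1 to 1, where 1 is 0.08 rad, then the gripper command: -1 is fully open, 1 is shut, values between are in proportion. In form: x y z roll hand; .... A call has 1 to 12 rows; each row shifts and turns the commanded pose from where the row before left it, along the tool's axes as they then stand; what a row does not reach is not made up. A row lasts 1/8 s, in which the tool goes at most 62.5 mm and 10.7 degrees, less where a joint would pass 70% of its speed; a pose out of reach is approached as far as the arm can. A call with a number of a shift or a turn outside -1 to 1 is refused whole. A call with a gripper value outside its range is refused whole. The fingers move at their own pace and stop on an object; "force" is the grip in N (left out, the last holds). Time passes only in rows, so rows that do not move let the fingers close. It gives the time, the measured TCP pose, the force, the opening and the grip force at its end, in the units of the state.
- robot.get_obs(): the state, without advancing time (a new reading comes with each control period).
- robot.capture(name): name is "scene" or "side" or "wrist"; returns the picture (400x640x3 uint8, red, green, blue); there is no depth.
- robot.camera_info(name): a dict with "fx", "fy", "cx", "cy" (pixels), "extrinsics" (4x4, takes a point from camera to world coordinates); the wrist camera has in their place "T_tool_cam" (4x4, takes a point from camera to tool coordinates, whose origin is the TCP and whose axes are the flange's). Camera axes: x right, y down, z forward; pixel columns grow to the right and rows downward; lengths in m; the calibration is good to about 2 mm. A picture is of the moment at which its call begins: read the wrist's pose just before it. camera_info takes no time and is no camera call.
- robot.sign_off(): hands the job in; it is judged then, once.
The state is a dict: "t": time; "joint_positions": joint angles; "qvel": joint speeds; "tau": joint torques, N m; "tcp_pos": TCP position; "orientation": TCP orientation; "wrist_force": force on the tool from outside, world axes, zero at the start; "wrist_torque": the same for the moment, N m; "finger_gap": finger opening in m; "grip_force": force on a finger pad.
Only numpy, scipy, OpenCV 4.12 (cv2) and the standard library are available. Lean on these libraries where they do the work, as an engineer would, in place of code of your own. Each camera call takes 0.05 s, during which the arm holds its last target. There are 200 camera calls.

## Working session

There is one attempt and no reset: what is moved stays moved. The work goes in short steps, Python scripts to look and compute and a tool call to move; the robot and the scene stay as the last step left them, time stands still between calls to the robot, and variables do not carry over. Pictures are saved under pics/ and viewed, at most 10 in all, crops included, and the job is handed in when it is done.

Besides the shell and the picture viewer there is one more tool, called as a command line: name --argument value ..., lists and objects as JSON in quotes. servo_tool: Moves the arm, as the interface text tells. Scaled input: -1 to 1 covers 0.06 m each way for a shift and 0.08 rad each way for a turn. Its arguments: {"type":"object","properties":{"plan":{"type":"string"},"force":{"type":"number"}},"required":["plan"]}

```bash
mkdir -p pics; cat > h.py <<'E'
import numpy as np, cv2
from cell import robot
def cap(n,f):
    o=robot.get_obs(); im=robot.capture(n); cv2.imwrite('pics/'+f,im[:,:,::-1]); return o,im
def cam(n,o=None):
    c=robot.camera_info(n); K=(c['fx'],c['fy'],c['cx'],c['cy'])
    if n=='wrist':
        T=np.eye(4);T[:3,:3]=o['orientation'];T[:3,3]=o['tcp_pos'];T=T@np.array(c['T_tool_cam'])
    else: T=np.array(c['extrinsics'])
    return K,T
def onz(K,T,u,v,z):
    d=T[:3,:3]@np.array([(u-K[2])/K[0],(v-K[3])/K[1],1]); p=T[:3,3]; return p+d*(z-p[2])/d[2]
def proj(K,T,P):
    q=T[:3,:3].T@(np.array(P)-T[:3,3]); return np.array([K[0]*q[0]/q[2]+K[2],K[1]*q[1]/q[2]+K[3]])
E
python3 - <<'E'
from h import *
np.set_printoptions(precision=4,suppress=True)
for n in ['scene','side']:
    o,im=cap(n,n+'0.png'); K,T=cam(n); print(n,K,T)
print(o)
E
```

```text
scene (506.1544547391577, 506.1544547391577, 312.91045855650736, 204.7091152954341) [[ 0.2309  0.7267 -0.647   1.1973]
 [ 0.973  -0.1685  0.1579 -0.1598]
 [ 0.0058 -0.666  -0.746   0.7648]
 [ 0.      0.      0.      1.    ]]
side (482.94068417918635, 482.94068417918635, 325.04732582267616, 200.21774345083747) [[-0.9947 -0.0565  0.0863  0.4895]
 [-0.1031  0.5475 -0.8304  0.7929]
 [-0.0004 -0.8349 -0.5504  0.6032]
 [ 0.      0.      0.      1.    ]]
{'t': 0.05, 'joint_positions': array([ 1.2575,  0.6159, -0.0126,  1.4249,  0.0081,  1.1034, -0.0404]), 'qvel': array([ 0.0003, -0.0004, -0.0002, -0.0038,  0.0011, -0.0001,  0.0001]), 'tau': array([  0.0008, -47.0818,   0.2604, -17.1779,   0.0101,   0.0057,
        -0.    ]), 'tcp_pos': array([ 0.1837, -0.6227,  0.2411]), 'orientation': array([[ 0.9591,  0.283 , -0.0008],
       [ 0.283 , -0.9591,  0.0025],
       [-0.    , -0.0026, -1.    ]]), 'wrist_force': array([ 0.0345,  0.1285, -0.1507]), 'wrist_torque': array([ 0.0182,  0.0341, -0.0214]), 'grip_force': 0.0, 'finger_gap': 0.08544473164279329}
```

View pics/scene0.png

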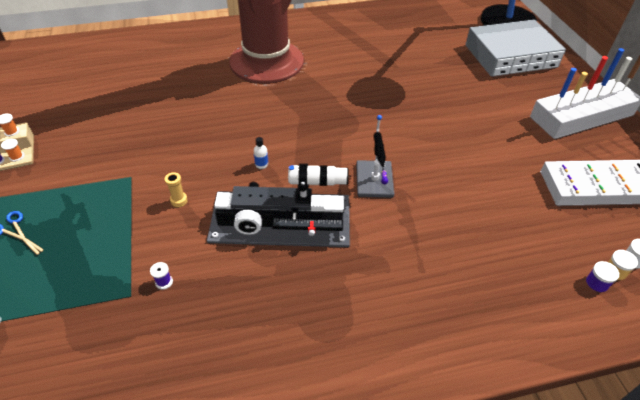

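View pics/side0.png

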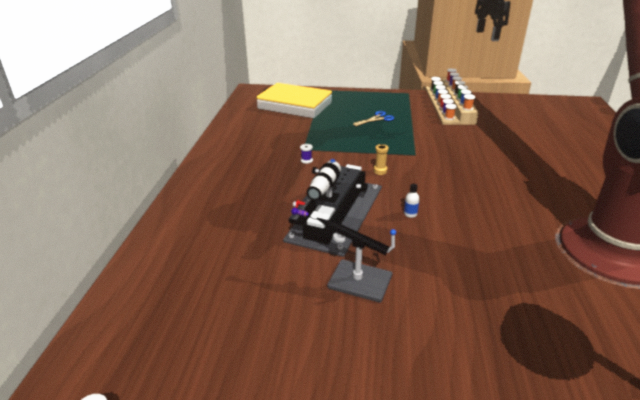

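The scene view shows the slide at about (280,215), its wheel at (248,222), the pointer near (295,215) and the red mark near (311,226). The microscope is at (318,175) and the vise is to the right.

```bash
python3 - <<'E'
from h import *
np.set_printoptions(precision=4,suppress=True)
K,T=cam('scene')
a=onz(K,T,209,243,.008);b=onz(K,T,350,244,.008)
print('foot',a,b,np.linalg.norm(a-b),np.degrees(np.arctan2(*(b-a)[:2][::-1])))
print('wheel face',onz(K,T,248,222,.046))
print('red',onz(K,T,311,225,.054))
o=robot.get_obs();print(robot.camera_info('wrist'))
im=cv2.imread('pics/scene0.png');cv2.imwrite('pics/crop0.png',cv2.resize(im[155:255,200:360],None,fx=5,fy=5,interpolation=cv2.INTER_CUBIC))
E
```

```text
foot [ 0.5905 -0.2116  0.008 ] [0.6527 0.0454 0.008 ] 0.26437443470395966 76.39496098782664
wheel face [ 0.5884 -0.1342  0.046 ]
red [ 0.6281 -0.0241  0.054 ]
{'fx': 331.67974708405205, 'fy': 331.67974708405205, 'cx': 322.2275190596545, 'cy': 196.01121834007498, 'T_tool_cam': array([[ 0.002 , -0.9658, -0.2593,  0.0649],
       [ 1.    ,  0.0018,  0.0008, -0.0001],
       [-0.0003, -0.2593,  0.9658, -0.1315],
       [ 0.    ,  0.    ,  0.    ,  1.    ]])}
```

View pics/crop0.png

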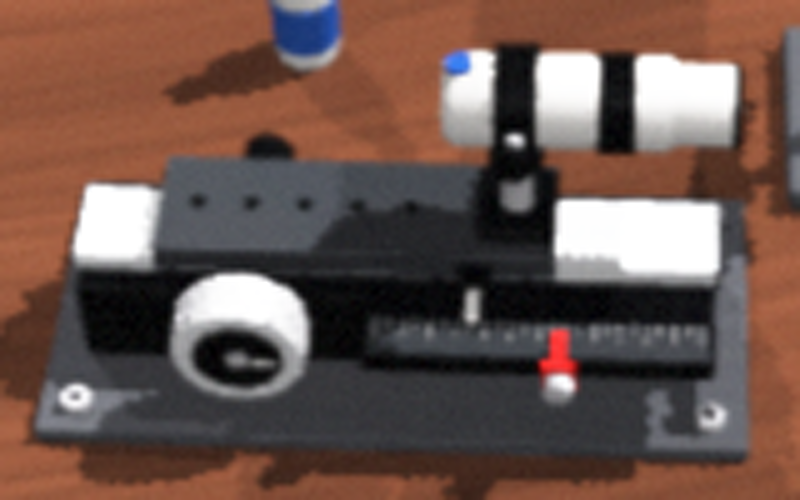

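The crop shows the pointer at about (471,305) and the red mark at (558,350), with the wheel clear on the near side. Next I turn the tool square to the slide, close the hand and go above the wheel.

servo_tool --plan "0 0 0 0.93 1;0 0 0 0.93 1;0 0 0 0.93 1;0 0 0 0.93 1;0 0 0 0.93 1;0 0 0 0.93 1;0 0 0 0.93 1;0.39 -0.9 0.06 0 1;0.39 -0.9 0.06 0 1;0.39 -0.9 0.06 0 1;0.39 -0.9 0.06 0 1;0.39 -0.9 0.06 0 1" --force 30

```text
t: 1.6
tcp_pos: [0.3612, -0.386, 0.2239]
orientation: [[0.973, -0.232, -0.0], [-0.232, -0.973, 0.0], [-0.0, -0.0, -1.0]]
wrist_force: [0.7, 0.1, 0.4]
finger_gap: -0.0001
grip_force: 0.0
```

servo_tool --plan "0.39 -0.9 0.06 0 1;0.39 -0.9 0.06 0 1;0.39 -0.9 0.06 0 1;0.39 -0.9 0.06 0 1;0.39 -0.9 0.06 0 1;0.39 -0.9 0.06 0 1;0 0 0 0 1;0 0 0 0 1"

```text
t: 2.6
tcp_pos: [0.5714, -0.1056, 0.2022]
orientation: [[0.973, -0.232, -0.002], [-0.232, -0.973, -0.001], [-0.002, 0.001, -1.0]]
wrist_force: [-0.7, -0.8, -0.3]
finger_gap: 0.0
grip_force: 0.0
```

```bash
python3 - <<'E'
from h import *
np.set_printoptions(precision=4,suppress=True)
o,im=cap('wrist','w1.png'); print(o['t'],o['tcp_pos'],o['orientation'],o['finger_gap'],o['wrist_force'])
E
```

```text
2.6 [ 0.5714 -0.1056  0.2022] [[ 0.9728 -0.2316 -0.0017]
 [-0.2316 -0.9728 -0.0006]
 [-0.0015  0.001  -1.    ]] 3.0211908902619687e-05 [-0.6848 -0.765  -0.2704]
```

View pics/w1.png

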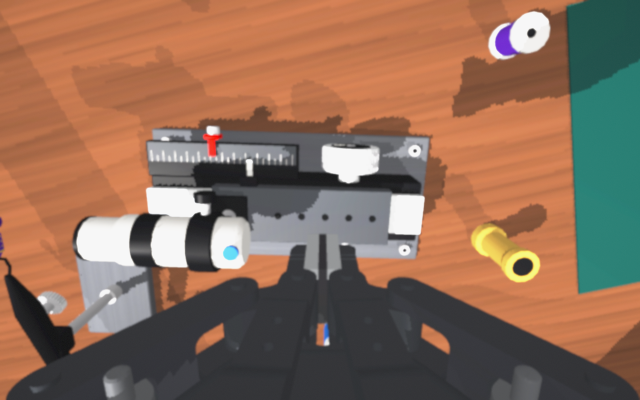

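The wrist view shows the wheel at (350,158), the pointer at (249,167), the red mark at (212,142), and the microscope at lower left, away from the wheel.

```bash
cat >> h.py <<'E'
def meas(o,im,by):
    K,T=cam('wrist',o); bx=np.array([by[1],-by[0]])
    return K,T,bx
def redblob(im):
    i=im.astype(int); m=((i[...,0]>150)&(i[...,1]<60)&(i[...,2]<60)).astype(np.uint8); return m
E
python3 - <<'E'
from h import *
np.set_printoptions(precision=4,suppress=True)
o=robot.get_obs(); im=cv2.imread('pics/w1.png')[:,:,::-1]; K,T=cam('wrist',o)
a=onz(K,T,153,129,.008);b=onz(K,T,430,137,.008);c=onz(K,T,417,258,.008)
d=(a-b);print('foot len',np.linalg.norm(d),'wid',np.linalg.norm(b-c),np.degrees(np.arctan2(d[1],d[0])))
by=d[:2]/np.linalg.norm(d[:2]);bx=np.array([by[1],-by[0]])
org=(a+b)[:2]/2-.065*bx; print('org',org,'wheel',org+.048*bx-.055*by)
w=[onz(K,T,u,158,.07)[:2] for u in (322,350,378)]
w=[onz(K,T,322,158,.046)[:2],onz(K,T,350,152,.07)[:2],onz(K,T,378,158,.046)[:2]]
for p in w: print('wheel L/top/R',p,(p-org)@bx,(p-org)@by)
r=redblob(im);ys,xs=np.nonzero(r);print('red n',len(xs),xs.min(),xs.max(),ys.min(),ys.max())
for v in range(ys.min(),ys.max()+1): x=xs[ys==v]; print(v,x.min(),x.max(),end=' | ')
g=im.astype(int).min(2)
print();print(g[152:182,240:260])
for n,u,v,z in [('ptr',249,175,.058),('mark',212,154,.054)]:
    p=onz(K,T,u,v,z)[:2];print(n,p,(p-org)@bx,(p-org)@by)
E
```

```text
foot len 0.2679772442554351 wid 0.12823719331734884 74.96255692433996
org [ 0.5542 -0.0714] wheel [ 0.5863 -0.137 ]
wheel L/top/R [ 0.5922 -0.1122] 0.04724657392588443 -0.029495514984672483
wheel L/top/R [ 0.5952 -0.1358] 0.056277089097448 -0.05150146933537286
wheel L/top/R [ 0.5809 -0.1597] 0.04863105567012384 -0.07831792122372629
red n 138 205 221 134 154
134 221 221 | 135 205 221 | 136 205 221 | 137 210 221 | 138 210 219 | 139 209 216 | 140 209 214 | 141 209 215 | 142 209 215 | 143 210 215 | 144 210 215 | 145 210 215 | 146 210 215 | 147 210 214 | 148 210 214 | 149 210 214 | 150 210 214 | 151 210 215 | 152 210 215 | 153 210 215 | 154 213 214 | 
[[156 155 152 152 160 167 156 148 147 148 150 151 150 151 150 152 158 163
  154 149]
 [155 155 152 153 178 197 170 146 141 144 149 150 150 150 150 158 187 202
  169 149]
 [156 155 152 157 193 216 183 148 141 141 147 150 150 150 151 167 215 229
  188 151]
 [155 156 153 159 195 218 185 148 138 136 140 146 150 150 151 171 224 238
  197 152]
 [161 157 154 160 189 211 177 142 128 118 121 135 147 147 146 166 221 236
  195 150]
 [174 162 153 154 17
[... 1531 characters left out ...]
  44  88 139 175 183 181 169 132  75  34  29  28  30
   31  30]
 [ 31  30  30  29  29  35  58  86 103 106 107 103  87  53  31  30  29  28
   30  30]
 [ 31  32  31  30  30  33  37  44  46  49  48  50  47  37  31  31  30  28
   29  28]
 [ 32  33  34  33  33  33  33  33  33  35  35  36  34  35  35  33  31  28
   29  29]
 [ 33  33  34  34  34  34  32  34  33  34  33  34  34  34  35  35  32  27
   29  28]
 [ 32  32  34  34  34  34  33  33  33  32  34  34  34  34  34  33  33  28
   28  29]
 [ 33  33  33  33  33  34  33  33  33  33  34  34  33  34  33  33  31  29
   28  30]]
ptr [ 0.5942 -0.0491] 0.032843277571685196 0.03193594140028723
mark [ 0.6182 -0.0229] 0.04920754622781397 0.06351027642707514
```

servo_tool --plan "0 0 0 0.35 1;0.41 0.64 0 0 1;0 0 0.7 0 1;0 0 0.7 0 1;0 0 0.38 0 1;0 0 0 0 1;0 0 0 0 1"

```text
t: 3.52
tcp_pos: [0.5864, -0.1497, 0.0972]
orientation: [[0.965, -0.261, 0.002], [-0.261, -0.965, -0.001], [0.002, 0.0, -1.0]]
wrist_force: [-0.3, 0.3, 1.5]
finger_gap: 0.0
grip_force: 0.0
```

```bash
python3 - <<'E'
from h import *
np.set_printoptions(precision=4,suppress=True)
o,im=cap('wrist','w2.png'); print(o['t'],o['tcp_pos'],o['wrist_force'])
E
```

```text
3.525 [ 0.5864 -0.1497  0.0972] [-0.2857  0.3338  1.4722]
```

View pics/w2.png

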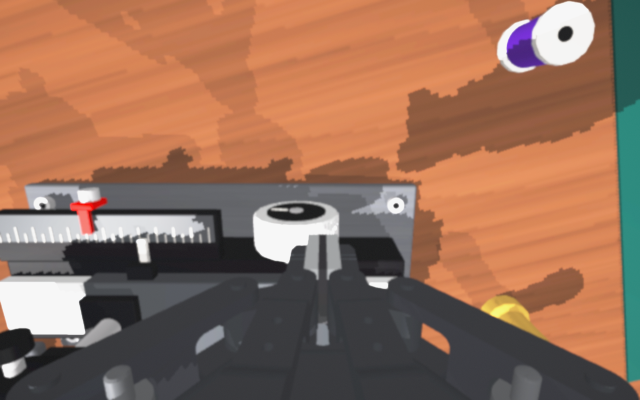

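The fingertip at (322,240) is over the rear half of the wheel rim and clear of the carriage. The pointer (143,250) and mark (87,218) are both visible. Next I press lightly.

servo_tool --plan "0 0 0.15 0 1;0 0 0.12 0 1;0 0 0.03 0 1;0 0 0 0 1;0 0 0 0 1"

```text
t: 4.2
tcp_pos: [0.5856, -0.1503, 0.0787]
orientation: [[0.966, -0.26, 0.0], [-0.26, -0.966, -0.002], [0.001, 0.002, -1.0]]
wrist_force: [-1.2, -2.3, 5.5]
finger_gap: -0.0003
grip_force: 2.9
```

servo_tool --plan "0 -0.07 -0.008 0 1;0 -0.07 -0.004 0 1;0 -0.07 0 0 1;0 -0.07 0 0 1;0 -0.07 0.004 0 1;0 -0.07 0.008 0 1;0 0 0 0 1"

```text
t: 5.08
tcp_pos: [0.5931, -0.123, 0.0799]
orientation: [[0.966, -0.258, 0.002], [-0.258, -0.966, 0.001], [0.001, -0.002, -1.0]]
wrist_force: [-1.9, 2.7, 11.4]
finger_gap: 0.0002
grip_force: 5.5
```

```bash
cat >> h.py <<'E'
BY=np.array([.2594,.9658])
def gap(f):
    o,im=cap('wrist',f); K,T=cam('wrist',o)
    m=redblob(im); ys,xs=np.nonzero(m)
    # inner end of the red bar = lowest rows
    vb=ys.max(); sel=(ys>=vb-6)&(ys<=vb-1); ur=xs[sel].mean(); red=onz(K,T,ur,vb,.054)
    w=(im.min(2)>185).astype(np.uint8); n,l,s,c=cv2.connectedComponentsWithStats(w)
    out=[]
    for i in range(1,n):
        x,y,ww,h,a=s[i]
        if 40<a<600 and h>ww and h<50 and ww<25:
            top=[(l[r]==i).nonzero()[0].mean() for r in range(y+1,y+h//2)]
            p=onz(K,T,np.mean(top),y+1,.058); d=(red-p)[:2]
            out.append((s[i].tolist(),p,d@BY*1000,d@[BY[1],-BY[0]]*1000))
    print('t',o['t'],'tcp',o['tcp_pos'],'red px',ur,vb,red)
    for q in out: print(q)
E
python3 - <<'E'
from h import *
np.set_printoptions(precision=4,suppress=True)
gap('w3.png')
E
```

```text
t 5.075 tcp [ 0.5931 -0.123   0.0799] red px 122.8 241 [ 0.618  -0.0246  0.054 ]
([159, 249, 13, 27, 271], array([ 0.6091, -0.0459,  0.058 ]), np.float64(22.87995268957465), np.float64(3.0795679171776063))
([105, 383, 10, 12, 91], array([0.5405, 0.0153, 0.058 ]), np.float64(-18.39272733506406), np.float64(85.19091379393275))
```

servo_tool --plan "0 0 -0.16 0 1;0 0 0 0 1;0 0.42 0 0 1;0 0 0 0 1;0 0 0.16 0 1;0 -0.07 -0.008 0 1;0 -0.07 -0.004 0 1;0 -0.07 0 0 1;0 -0.07 0 0 1;0 -0.07 0.004 0 1;0 -0.07 0.008 0 1;0 0 0 0 1"

```text
t: 6.62
tcp_pos: [0.5941, -0.121, 0.0791]
orientation: [[0.967, -0.256, 0.003], [-0.256, -0.967, 0.003], [0.002, -0.004, -1.0]]
wrist_force: [0.0, 3.0, 9.2]
finger_gap: 0.0
grip_force: 4.6
```

```bash
python3 - <<'E'
from h import *
np.set_printoptions(precision=4,suppress=True)
gap('w4.png')
E
```

```text
t 6.625 tcp [ 0.5941 -0.121   0.0791] red px 126.5 242 [ 0.618  -0.0245  0.054 ]
([308, 247, 9, 10, 48], array([ 0.5926, -0.1157,  0.058 ]), np.float64(94.7001992385263), np.float64(0.8634721237281868))
([148, 251, 14, 26, 287], array([ 0.6105, -0.0386,  0.058 ]), np.float64(15.563680247742832), np.float64(3.584595438212463))
([105, 382, 11, 18, 133], array([0.5424, 0.0162, 0.058 ]), np.float64(-19.666882514252354), np.float64(83.63805167981337))
```

servo_tool --plan "0 0 -0.16 0 1;0 0 0 0 1;0 0.45 0 0 1;0 0 0 0 1;0 0 0.16 0 1;0 -0.07 -0.008 0 1;0 -0.07 -0.004 0 1;0 -0.07 0 0 1;0 -0.07 0 0 1;0 -0.07 0.004 0 1;0 -0.07 0.008 0 1;0 0 0 0 1"

```text
t: 8.18
tcp_pos: [0.5936, -0.1225, 0.0796]
orientation: [[0.967, -0.256, 0.003], [-0.256, -0.967, 0.003], [0.002, -0.004, -1.0]]
wrist_force: [-1.6, 2.8, 11.6]
finger_gap: -0.0002
grip_force: 5.9
```

```bash
python3 - <<'E'
from h import *
np.set_printoptions(precision=4,suppress=True)
gap('w5.png')
E
```

```text
t 8.175 tcp [ 0.5936 -0.1225  0.0796] red px 124.14285714285714 242 [ 0.6177 -0.0245  0.054 ]
([131, 249, 14, 27, 292], array([ 0.613 , -0.0319,  0.058 ]), np.float64(8.417784211811645), np.float64(2.5663886066669774))
([105, 382, 11, 15, 113], array([0.5415, 0.0153, 0.058 ]), np.float64(-18.599979013033497), np.float64(83.93205044254694))
```

servo_tool --plan "0 0 -0.16 0 1;0 0 0 0 1;0 0.42 0 0 1;0 0 0 0 1;0 0 0.16 0 1;0 -0.07 -0.008 0 1;0 -0.07 -0.004 0 1;0 -0.07 0 0 1;0 -0.07 0 0 1;0 -0.07 0.004 0 1;0 0 0 0 1;0 0 0 0 1"

```text
t: 9.72
tcp_pos: [0.5921, -0.1284, 0.0807]
orientation: [[0.966, -0.257, 0.003], [-0.257, -0.966, 0.001], [0.002, -0.002, -1.0]]
wrist_force: [-3.3, 0.6, 16.3]
finger_gap: 0.0001
grip_force: 7.8
```

```bash
python3 - <<'E'
from h import *
np.set_printoptions(precision=4,suppress=True)
gap('w6.png')
im=cv2.imread('pics/w6.png');cv2.imwrite('pics/crop6.png',cv2.resize(im[190:300,60:220],None,fx=5,fy=5,interpolation=cv2.INTER_CUBIC))
E
```

```text
t 9.725 tcp [ 0.5921 -0.1284  0.0807] red px 113.5 242 [ 0.6174 -0.0245  0.054 ]
([105, 382, 11, 16, 126], array([0.5394, 0.0101, 0.058 ]), np.float64(-13.142744088367772), np.float64(84.34780303975596))
```

View pics/crop6.png

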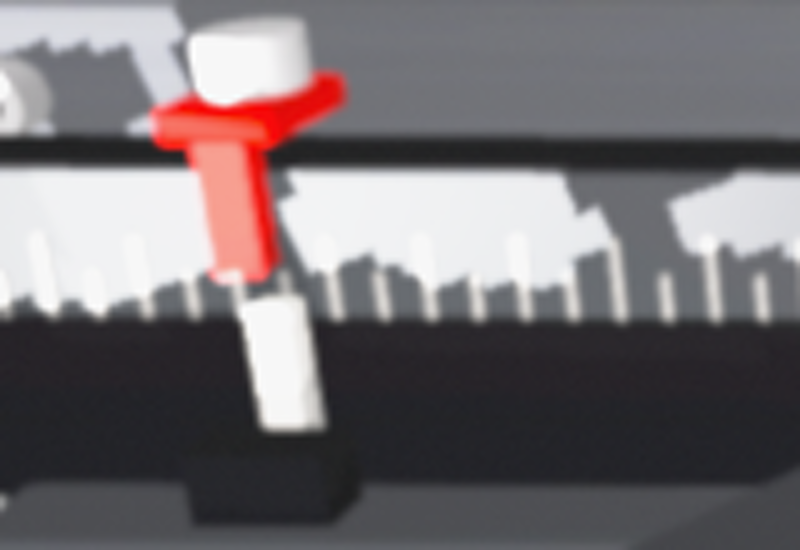

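The crop shows the pointer end at (275,295), just behind the red bar's inner end at about (230–260,275). The oblique view mixes the bar's top and side faces, so I lift off and look from straight above the mark.

servo_tool --plan "0 0 -0.2 0 1;0 0 -0.6 0 1;0 0 -0.6 0 1;0 -0.6 0 0 1;0 -0.6 0 0 1;0 -0.58 0 0 1;0 0 0 0 1;0 0 0 0 1;0 0 0 0 1"

```text
t: 10.9
tcp_pos: [0.618, -0.0288, 0.1622]
orientation: [[0.965, -0.261, -0.001], [-0.261, -0.965, -0.001], [-0.0, 0.001, -1.0]]
wrist_force: [-0.5, 0.3, -0.6]
finger_gap: -0.0002
grip_force: 0.0
```

```bash
python3 - <<'E'
from h import *
np.set_printoptions(precision=4,suppress=True)
o,im=cap('wrist','w7.png');K,T=cam('wrist',o);print(o['t'],o['tcp_pos'],o['wrist_force'])
u,v=proj(K,T,[.6174,-.0245,.054]).astype(int);print(u,v)
x0,y0=u-40,v-35
cv2.imwrite('pics/crop7.png',cv2.resize(im[y0:y0+70,x0:x0+80,::-1],None,fx=8,fy=8,interpolation=cv2.INTER_CUBIC));print(x0,y0)
E
```

```text
10.9 [ 0.618  -0.0288  0.1622] [-0.5052  0.3489 -0.6143]
316 198
276 163
```

View pics/crop7.png

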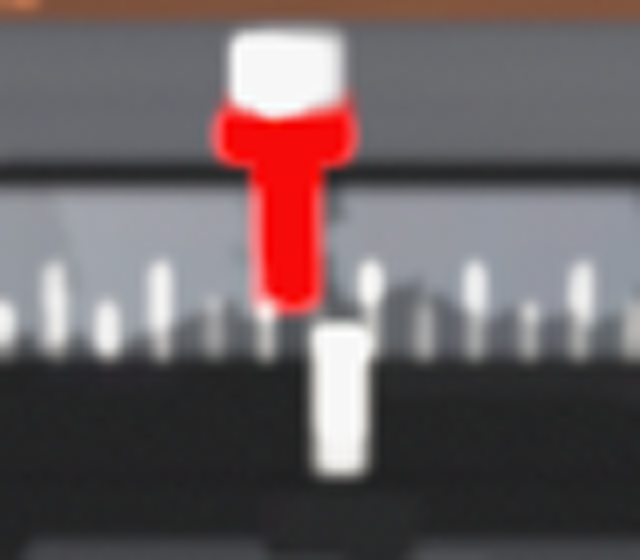

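The view from above is clear: the red bar is centred at crop column about 288 and the pointer at about 340, so the pointer is still a few mm behind.

```bash
cat >> h.py <<'E'
def fine(f,x0=276,y0=163,take=True):
    o=robot.get_obs(); im=robot.capture('wrist') if take else cv2.imread('pics/'+f)[:,:,::-1]
    if take: cv2.imwrite('pics/'+f,im[:,:,::-1])
    K,T=cam('wrist',o); i=im.astype(float); sat=np.clip(i[...,0]-i[...,1],0,None)
    c=slice(290,345); U=np.arange(290,345)
    m=redblob(im); ys=np.nonzero(m[:, c])[0]; vb=ys.max(); vt=ys.min()
    R=[]
    for v in range(vb-11,vb-1):
        w=sat[v,c].copy(); w[w<40]=0; R.append((w*U).sum()/w.sum())
    P=[]
    for v in range(vb+6,vb+17):
        w=np.clip(i[v,c].min(1)-110,0,None); P.append((w*U).sum()/w.sum())
    print('red',np.round(R,2),'ptr',np.round(P,2),'vb',vb)
    r=onz(K,T,np.median(R[-5:]),vb,.054)[:2]; p=onz(K,T,np.median(P[:5]),vb+3,.058)[:2]
    print('tcp',o['tcp_pos'],'gap mm',(r-p)@BY*1000,'lat',(r-p)@[BY[1],-BY[0]]*1000)
E
python3 -c "
from h import *
fine('w7.png',take=False)"
```

```text
red [311.5  311.5  311.51 311.52 311.52 311.57 311.64 311.7  311.73 311.73] ptr [316.81 317.66 318.12 318.06 318.05 318.05 318.05 318.05 318.05 318.06
 318.09] vb 200
tcp [ 0.61809714 -0.02872338  0.16230379] gap mm 4.813649000994352 lat 1.1829826662078262
```

servo_tool --plan "0 0.7 0 0 1;0 0.7 0 0 1;0 0.68 0 0 1;0 0 0.6 0 1;0 0 0.6 0 1;0 0 0 0 1;0 0 0.18 0 1;0 0 0.01 0 1;0 -0.07 0 0 1;0 -0.07 0 0 1;0 -0.07 0 0 1;0 0 0 0 1"

```text
t: 12.45
tcp_pos: [0.5906, -0.1348, 0.081]
orientation: [[0.966, -0.258, 0.003], [-0.258, -0.966, -0.0], [0.003, -0.001, -1.0]]
wrist_force: [-0.4, 1.0, 6.4]
finger_gap: 0.0002
grip_force: 3.2
```

servo_tool --plan "0 0 -0.2 0 1;0 0 -0.6 0 1;0 0 -0.59 0 1;0 -0.6 0 0 1;0 -0.6 0 0 1;0 -0.67 0 0 1;0 0 0 0 1;0 0 0 0 1;0 0 0 0 1"

```text
t: 13.58
tcp_pos: [0.618, -0.029, 0.1627]
orientation: [[0.965, -0.262, -0.0], [-0.262, -0.965, -0.001], [0.0, 0.001, -1.0]]
wrist_force: [-0.1, 0.2, 0.3]
finger_gap: 0.0001
grip_force: 0.0
```

```bash
python3 -c "
from h import *
fine('w8.png')"
```

```text
red [311.2  311.2  311.2  311.22 311.23 311.26 311.4  311.42 311.42 311.42] ptr [316.34 314.47 313.21 313.22 313.23 313.29 313.35 313.37 313.37 313.38
 313.37] vb 200
tcp [ 0.61804084 -0.02901875  0.162683  ] gap mm 1.4577268153508935 lat 1.1872123992811814
```

servo_tool --plan "0 0.7 0 0 1;0 0.7 0 0 1;0 0.6 0 0 1;0 0 0.6 0 1;0 0 0.6 0 1;0 0 0 0 1;0 0 0.18 0 1;0 0 0.01 0 1;0 -0.045 0 0 1;0 -0.043 0 0 1;0 0 0 0 1;0 0 0 0 1"

```text
t: 15.12
tcp_pos: [0.5905, -0.1381, 0.081]
orientation: [[0.966, -0.259, 0.005], [-0.259, -0.966, -0.001], [0.005, -0.0, -1.0]]
wrist_force: [-0.7, -0.2, 6.1]
finger_gap: -0.0002
grip_force: 3.1
```

servo_tool --plan "0 0 -0.2 0 1;0 0 -0.6 0 1;0 0 -0.59 0 1;0 -0.6 0 0 1;0 -0.6 0 0 1;0 -0.712 0 0 1;0 0 0 0 1;0 0 0 0 1;0 0 0 0 1"

```text
t: 16.25
tcp_pos: [0.618, -0.0291, 0.1626]
orientation: [[0.965, -0.262, -0.0], [-0.262, -0.965, -0.001], [0.0, 0.001, -1.0]]
wrist_force: [-0.4, 0.1, -0.1]
finger_gap: 0.0004
grip_force: 0.0
```

```bash
python3 -c "
from h import *
fine('w9.png')
im=cv2.imread('pics/w9.png');cv2.imwrite('pics/crop9.png',cv2.resize(im[163:233,276:356],None,fx=8,fy=8,interpolation=cv2.INTER_CUBIC))"
```

```text
red [311.19 311.18 311.16 311.16 311.18 311.19 311.2  311.2  311.2  311.19] ptr [314.45 312.19 311.21 311.15 311.14 311.14 311.14 311.15 311.15 311.15
 311.15] vb 200
tcp [ 0.61802985 -0.02912754  0.16261872] gap mm 0.11940307755384096 lat 1.1855907981590124
```

View pics/crop9.png

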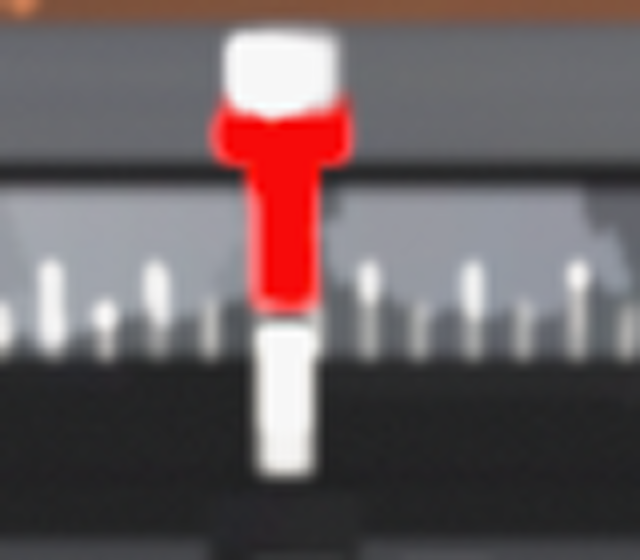

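The pointer (column about 285) and the red bar (about 285) now line up. I raise the hand clear.

servo_tool --plan "0 0 -0.6 0 1;0 0 -0.6 0 1;0 0 -0.6 0 1;0 0 0 0 1;0 0 0 0 1;0 0 0 0 1"

```text
t: 17.05
tcp_pos: [0.6175, -0.0273, 0.2689]
orientation: [[0.966, -0.259, -0.003], [-0.259, -0.966, 0.0], [-0.003, 0.001, -1.0]]
wrist_force: [0.4, 0.9, 1.0]
finger_gap: -0.0001
grip_force: 0.0
```

```bash
python3 -c "
from h import *
print(robot.sign_off())"
```

```text
the job is handed in; nothing more can be done
None
```

I rolled the focus wheel under the closed fingertips until the pointer was level with the red mark (last measured gap about 0.1 mm), raised the hand clear, and handed the job in at about 17 s.

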